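Rake two brass rods into their bands on the anti-static mat

ROBOT

A 7-joint arm with a two-finger parallel gripper is mounted at the origin on the work surface. World frame = base frame: x ahead of the robot, y to its left, z up, the work surface at z = 0. Lengths are in mm, angles in rad, forces in N, time in s.
With the tool pointing down it reaches from about 400 to 875 mm from the base axis. Payload 4.4 kg.
Tool frame: the origin (TCP) lies on the centre line of the jaws, within the pads' length; the fingertips stand 25 mm ahead of it and the grasp point (between the pads) lies 6 mm ahead of it; x points along the fingers, y is the direction in which the jaws open and shut, and the axes are right-handed (so a half turn about x gives the same grasp; the last joint's range is limited). The gripper opens to 85 mm and grips with 20 to 120 N. Pads are 22 mm wide; open, the fingers measure 114 mm over their backs; the gripper's body (76 mm by 85 mm) begins 54 mm behind the grasp point. The pads swing forward as they close: fully open they stand 13 mm farther back than shut.
Start: joints at [1.049, 0.628, 0.038, 1.517, -0.027, 0.996, -0.02], TCP at [286.145, -583.643, 256.313] pointing down, gripper open.
Joint ranges: [-3.06, 3.06], [-0.37, 2.12], [-1.25, 1.32], [0.18, 2.47], [-1.1, 4.24], [0.23, 1.98], [-2.94, 2.94]. Speed limits (rad/s): [2.57, 2.57, 3.14, 3.14, 3.14, 3.14, 3.14].

INTERFACE

Orientations are given as [roll, pitch, yaw] about the fixed x, y, z axes, in that order (R = Rz(yaw) Ry(pitch) Rx(roll)).
In Python, from cell import * gives the robot as it stands. The module is installed in compiled form; this text tells all that it offers.
- The arm moves only by the tool jog_arm, never from a script. Its argument "series" is a list of rows, each a list of 3 entries, a list of its own where there are three numbers: the turn, a rotation vector about the tool's x, y, z in degrees, then the shift along the tool's x, y, z in mm, then the gripper's target within -1 to 1 (shut at 1, half-way at 0, fully open at -1). In form: [[[rx, ry, rz], [dx, dy, dz], hand], ...]. A call has 1 to 8 rows; each row shifts and turns the commanded pose from where the row before left it, along the tool's axes as they then stand; what a row does not reach is not made up. A row lasts 1/8 s, in which the tool goes at most 62.5 mm and 10.7 degrees, less where a joint would pass 70% of its speed; a pose out of reach is approached as far as the arm can. A call is refused whole if a number of a shift passes 62.5 or a number of a turn 10.7, either way. A call with a gripper value outside its range is refused whole. The fingers move at their own pace and stop on an object; the grip force is fixed at half the most. Time passes only in rows, so rows that do not move let the fingers close. It gives the time, the measured TCP pose, the force and the opening at its end, in the units of the state.
- read_state(): the state, without advancing time (a new reading comes with each control period).
- get_image(name): name is "scene" or "side" or "wrist"; returns a dict with "img" (400x640x3 uint8, red, green, blue), "range_z" (400x640 float32, mm along the optical axis (not along the pixel's ray), 0 where there is no reading), "fovy" (degrees; the focal length in pixels is half the picture's height over the tangent of half this angle, whatever the lens; pixels are square), "cx", "cy" (the principal point, pixels), "cam_to_world" (4x4, takes a point from camera to world coordinates). Camera axes: x right, y up, looking along -z (the intrinsics and any distortion apply to the point x, -y, -z); pixel columns grow to the right and rows downward; lengths in mm; the calibration is good to about 2 mm. A picture is of the moment at which its call begins.
- finish_job(): hands the job in, once; it reports no verdict.
The state is a dict: "clock": time; "qpos": joint angles; "qd": joint speeds; "tau": joint torques, N m; "eef_pos": TCP position; "tool_rot": TCP orientation; "force": force on the tool from outside, world axes, zero at the start; "torque": the same for the moment, N m; "width": finger opening in mm.
Only numpy, scipy, OpenCV 4.12 (cv2) and the standard library are available. Lean on these libraries where they do the work, as an engineer would, in place of code of your own. Each camera call takes 0.05 s, during which the arm holds its last target. There are 200 camera calls.

TASK

Two brass rods lie askew near the two side edges of the blue mat. Pick up the orange-handled rake and use it to comb each brass rod sideways into a white band, so that one rod lies wholly on each band and parallel to it; touch the rods only with the rake and keep them down on the mat. Then let go of the rake, leaving it standing upright on its teeth.

Things in the scene. Friction and masses are not known exactly. Their poses are not given: they have to be found in the camera images.
- rake_grip (a point): Point on the rake's upright orange handle (24 x 24 mm, z up), 80 mm above the tooth tips on which it stands by itself on the bench, left or right of the mat. Handle top at 105 mm. Black head along x: 132 x 44 mm, 24 to 36 mm above the tips; outer faces of the two rows of teeth at y = +-22 mm. 0.3 kg. The toothless blue-handled squeegee is not wanted.
- rod_a_center (a point): Centre of a loose square brass rod, 120 mm long (its x) and 14 x 14 mm, about 0.2 kg; it slides, does not roll. It starts flat on the mat between a white band and the mat's nearest side edge, within about 20 degrees of the band's direction. (The like black plastic rod between the bands is not part of the job.)
- rod_b_center (a point): Centre of the other brass rod, identical; it starts at the opposite side of the mat. Either rod may go in either band, one in each.
- mat: Fixed blue mat, 280 mm (x) by 460 mm (y), 3 mm thick; origin at the centre of its underside, on the bench. Its two white bands run along its x axis, flat on its top: each 200 mm long (mat x from -100 to +100 mm) and 44 mm wide, centred on mat y = +60 mm and y = -60 mm.
Mind the look-alikes: they are no part of the job. Leave any brown or turquoise look-alike of the part that bears rake_grip alone.

How it is judged:
By the outcome, as a careful person would: the job done as asked, in the order asked, and still so for the second after the job is handed in, with the robot touching nothing.
It also fails if it takes over 48 s, if anything falls off the work surface, if the arm or the gripper's body presses on something with over 40 N, if the wrist force passes 120 N, or if a joint passes its speed limit or range.

## Working session

There is one attempt and no reset: what is moved stays moved. The work goes in short steps, Python scripts to look and compute and a tool call to move; the robot and the scene stay as the last step left them, time stands still between calls to the robot, and variables do not carry over. Pictures are saved under pics/ and viewed, about 8 in all and at most 12, crops included, and the job is handed in when it is done.

Besides the shell and the picture viewer there is one more tool, called after "Call:" as name(argument=value, ...), one argument or row to a line, values as JSON. jog_arm: Moves the arm, as the interface text tells. Its arguments: {"type":"object","properties":{"series":{"type":"array"}},"required":["series"]}

```bash
mkdir -p pics
cat > h.py <<'E'
from cell import *
import numpy as np, cv2, sys
def save(n,f,crop=None,s=1):
    d=get_image(n); np.savez(''+f+'.npz',**d)
    cv2.imwrite('pics/'+f+'.png',d['img'][:,:,::-1]); return d
def crop(f,x0,y0,x1,y1,s,out):
    im=cv2.imread('pics/'+f+'.png')[y0:y1,x0:x1]
    cv2.imwrite('pics/'+out+'.png',cv2.resize(im,None,fx=s,fy=s,interpolation=cv2.INTER_CUBIC))
def px(d,u,v,z=None):
    """world point; z given: ray-plane, else by range"""
    f=200/np.tan(np.radians(float(d['fovy']))/2); T=d['cam_to_world']
    r=np.array([(u-d['cx'])/f,-(v-d['cy'])/f,-1.]); R=T[:3,:3]@r
    k=(z-T[2,3])/R[2] if z is not None else d['range_z'][int(v),int(u)]
    return T[:3,3]+k*R
E
python3 - <<'E'
from h import *
a=save('scene','s1');b=save('side','d1')
for d in(a,b): print({k:(v if k not in('img','range_z') else 0) for k,v in d.items()})
cv2.imwrite('pics/both.png',np.vstack([a['img'],b['img']])[:,:,::-1][:, :])
im=cv2.imread('pics/both.png');cv2.imwrite('pics/both.png',im)
print(read_state())
E
```

```text
{'img': 0, 'range_z': 0, 'fovy': 48.104451322571634, 'cx': 325.8751206373891, 'cy': 208.97769565513107, 'cam_to_world': array([[ 4.39413931e-01, -7.31019805e-01,  5.22039694e-01,
         1.05356067e+03],
       [ 8.98283655e-01,  3.56707099e-01, -2.56605770e-01,
        -2.89948364e+02],
       [ 1.36863465e-03,  5.81695874e-01,  8.13405210e-01,
         9.97963549e+02],
       [ 0.00000000e+00,  0.00000000e+00,  0.00000000e+00,
         1.00000000e+00]])}
{'img': 0, 'range_z': 0, 'fovy': 46.59962637304396, 'cx': 305.4679137708324, 'cy': 195.71827095115395, 'cam_to_world': array([[-9.21723559e-01,  3.01867342e-01, -2.43519584e-01,
         2.38100463e+02],
       [-3.87844530e-01, -7.14929771e-01,  5.81766314e-01,
         6.20230240e+02],
       [ 1.51685029e-03,  6.30675456e-01,  7.76045210e-01,
         8.91177288e+02],
       [ 0.00000000e+00,  0.00000000e+00,  0.00000000e+00,
         1.00000000e+00]])}
{'clock': 0.1, 'qpos': array([ 1.04921216,  0.62926752,  0.0384359 ,  1.51826043, -0.02697972,
        0.99629446, -0.01999233]), 'qd': array([-0.00076482, -0.00061678,  0.00091824, -0.00338528, -0.00155367,
        0.00116463, -0.0011893 ]), 'tau': array([ 3.97906799e-03, -5.64522886e+01,  1.23071998e+00, -1.93970668e+01,
        1.12312892e-02,  5.40371781e-03,  4.10646135e-05]), 'eef_pos': array([ 285.91004887, -583.17142161,  255.47426783]), 'tool_rot': array([-1.55350063,  1.56908431,  2.04390223]), 'force': array([ 0.38746368, -0.02891188,  0.22192148]), 'torque': array([0.01115135, 0.04225509, 0.02934403]), 'width': 85.34397407710661}
```

View pics/s1.png

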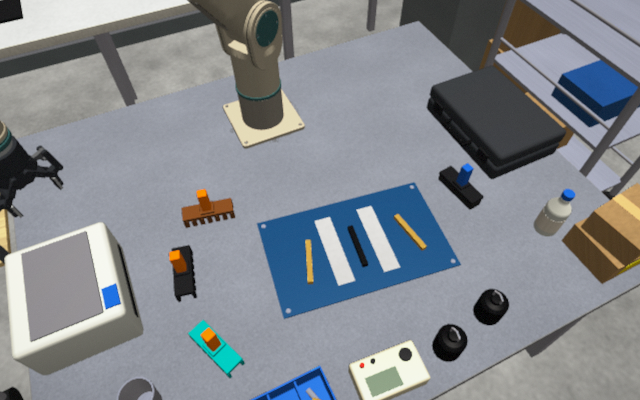

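View pics/d1.png

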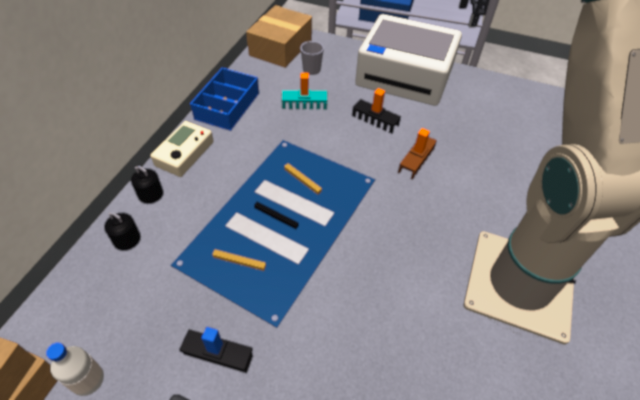

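Scene: three orange-handled candidates. The black-headed one at (183,272) matches the rake description; the brown one at (207,208) and the turquoise one at (215,345) are look-alikes. The blue-handled squeegee is at (462,185). The mat lies at about (260–460, 185–313), with brass rods near (309,261) and (410,231). I'll confirm this in an enlarged crop.

Run:
```python
from h import *
crop('s1',155,175,465,375,2.5,'c1'); crop('d1',165,75,445,335,2.3,'c2')
```

```text
(no output)
```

View pics/c1.png

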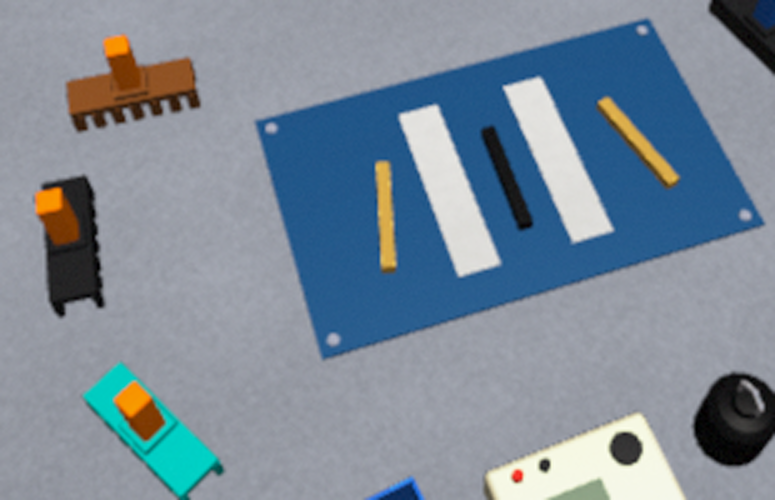

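```bash
cat >> h.py <<'E'
def cloud(d):
    f=200/np.tan(np.radians(float(d['fovy']))/2); T=d['cam_to_world']
    v,u=np.mgrid[0:400,0:640]; r=np.stack([(u-d['cx'])/f,-(v-d['cy'])/f,-np.ones(u.shape)],-1)*d['range_z'][...,None]
    return r@T[:3,:3].T+T[:3,3]
def segs(d,box,minn=40):
    P=cloud(d); hsv=cv2.cvtColor(np.ascontiguousarray(d['img']),cv2.COLOR_RGB2HSV).astype(int); H,S,V=hsv[...,0],hsv[...,1],hsv[...,2]
    ok=(d['range_z']>0)&(P[...,0]>box[0])&(P[...,0]<box[1])&(P[...,1]>box[2])&(P[...,1]<box[3])
    m={'brass':(H>14)&(H<28)&(S>90)&(V>90)&(P[...,2]<40),'orange':(H<14)&(S>180)&(V>110)&(P[...,2]>60),'white':(S<40)&(V>185)&(P[...,2]<12),
       'black':(V<55)&(P[...,2]<55)&(P[...,2]>8),'blue':(H>98)&(H<115)&(S>150)&(P[...,2]<15)}
    for k,a in m.items():
        n,L,st,_=cv2.connectedComponentsWithStats((a&ok).astype(np.uint8))
        for i in range(1,n):
            if st[i,4]<minn: continue
            q=P[L==i]; 
            if k in('black','orange','brass'): q=q[q[:,2]>np.percentile(q[:,2],95)-4] # top face
            c,s,an=cv2.minAreaRect(q[:,:2].astype(np.float32))
            if s[0]<s[1]: s=s[::-1]; an+=90
            an=(an+90)%180-90
            print(k,'px',st[i,:5],'c',np.round(c,1),'size',np.round(s,1),'long-axis deg',round(an,1),'z',np.round(np.median(q[:,2]),1))
E
python3 - <<'E'
from h import *
for n in('s1','d1'):
    print(n); segs(np.load(n+'.npz'),(250,1000,-520,420))
E
```

```text
s1
brass px [394 214  32  36 236] c [581.2 184.3] size [118.4  16.3] long-axis deg 6.3 z 17.7
brass px [305 240   8  44 235] c [545.9 -87.9] size [115.5  12.9] long-axis deg -21.9 z 17.9
orange px [199 197  11  11  55] c [ 307.5 -270. ] size [17.1  4.9] long-axis deg 78.0 z 95.2
orange px [206 337  12  11  40] c [ 667.3 -363.7] size [16.5  3.4] long-axis deg -84.9 z 95.6
white px [ 357  206   43   66 1082] c [553.9 104.5] size [200.4  45.6] long-axis deg -8.4 z 3.7
white px [ 315  217   40   68 1146] c [537.1 -14. ] size [201.4  44.3] long-axis deg -8.0 z 3.9
black px [439 167  44  41 704] c [522.8 382. ] size [126.7  40. ] long-axis deg 8.3 z 39.1
black px [348 226  20  40 227] c [558.2  41.4] size [115.   14.2] long-axis deg -8.7 z 18.0
black px [119 246  19  71 104] c [ 426.2 -496.6] size [190.1   1.2] long-axis deg -0.3 z 53.0
black px [173 246  23  54 682] c [ 446.4 -375.5] size [123.8  37.4] long-axis deg -15.6 z 40.8
black px [474 300  31  24 277] c [857.  213.4] size [60.2 21. ] long-axis deg 32.5 z 52.4
black px [433 337  29  24 234] c [885.3  79.3] size [57.3 19.5] long-axi
[... 1548 characters left out ...]
 245.2] size [54.7 18.2] long-axis deg 54.8 z 51.5
black px [ 181  331   71   41 1301] c [516.7 385.5] size [122.9  38.5] long-axis deg 3.5 z 40.7
blue px [223  80  25  10  81] c [ 878.8 -357. ] size [79.9 12.6] long-axis deg 3.5 z 10.1
blue px [213  92  13   6  42] c [ 899.7 -297.6] size [36.  13.4] long-axis deg 8.6 z 9.9
blue px [240  92  18  23  41] c [ 801.2 -295.5] size [107.6   5. ] long-axis deg -88.7 z 11.8
blue px [212 107  17   7  41] c [ 866.3 -238.8] size [55.4  9.2] long-axis deg -0.1 z 9.4
blue px [195 116  46  14 119] c [ 847. -189.] size [127.4  52.7] long-axis deg 26.7 z 10.6
blue px [  172   143   202   183 13724] c [545.2  43.8] size [457.4 276.5] long-axis deg 82.0 z 3.1
```

```bash
cat >> h.py <<'E'
from scipy.spatial.transform import Rotation as Ro
def tool():
    s=read_state(); return s,Ro.from_euler('xyz',s['tool_rot']).as_matrix()
def plan(xyz,ydeg):
    """total shift in tool axes (before turning) to TCP xyz, and turn about tool x so that tool y heads ydeg; level error"""
    s,R=tool(); d=R.T@(np.array(xyz)-s['eef_pos'])
    h=np.degrees(np.arctan2(R[1,1],R[0,1])); t=-((ydeg-h+90)%180-90)
    print('t',round(s['clock'],2),'pos',s['eef_pos'].round(1),'F',s['force'].round(1),'w',round(s['width'],1),'q',s['qpos'].round(2))
    print('heading y',round(h,1),'shift',d.round(1),'rx turn',round(t,1),'tilt: x axis',R[:,0].round(4))
E
python3 - <<'E'
from h import *
s,R=tool();print(R.round(3)); plan((444,-372,256),-13+90)
plan((444,-372,256),-13)
E
```

```text
[[-0.001  0.44  -0.898]
 [ 0.002 -0.898 -0.44 ]
 [-1.    -0.002  0.   ]]
t 0.1 pos [ 285.9 -583.2  255.5] F [ 0.4 -0.   0.2] w 85.3 q [ 1.05  0.63  0.04  1.52 -0.03  1.   -0.02]
heading y -63.9 shift [  -0.3 -120.  -234.9] rx turn 39.1 tilt: x axis [-8.0e-04  1.5e-03 -1.0e+00]
t 0.1 pos [ 285.9 -583.2  255.5] F [ 0.4 -0.   0.2] w 85.3 q [ 1.05  0.63  0.04  1.52 -0.03  1.   -0.02]
heading y -63.9 shift [  -0.3 -120.  -234.9] rx turn -50.9 tilt: x axis [-8.0e-04  1.5e-03 -1.0e+00]
```

Call:
jog_arm(
  series=[
    [[0,0,0],[0,-24,-47],-1],
    [[0,0,0],[0,-24,-47],-1],
    [[0,0,0],[0,-24,-47],-1],
    [[0,0,0],[0,-24,-47],-1],
    [[0,0,0],[0,-24,-47],-1],
    [[-10,0,0],[0,0,0],-1],
    [[-10,0,0],[0,0,0],-1],
    [[-10,0,0],[0,0,0],-1],
  ],
)

```text
clock: 1.1
eef_pos: [444.2, -372.0, 255.9]
tool_rot: [-1.516, 1.57, 2.611]
force: [0.9, -0.4, 0.7]
width: 85.8
```

Call:
jog_arm(
  series=[
    [[-10,0,0],[0,0,0],-1],
    [[-10.6,0,0],[0,0,0],-1],
    [[0,0,0],[0,0,0],-1],
    [[0,0,0],[0,0,0],-1],
  ],
)

```text
clock: 1.6
eef_pos: [444.1, -372.5, 256.1]
tool_rot: [-1.95, 1.57, 2.528]
force: [0.4, 1.4, -0.1]
width: 85.6
```

Run:
```python
from h import *
d=save('wrist','w1'); plan((444,-372,256),-13); segs(d,(350,600,-470,-260))
```

```text
t 1.65 pos [ 444.2 -372.5  256.1] F [ 0.2 -0.5 -0.5] w 85.4 q [ 0.78  0.53 -0.21  1.72  0.13  0.91  0.29]
heading y -13.4 shift [ 0.1 -0.3 -0.4] rx turn -0.4 tilt: x axis [-4.e-04  2.e-04 -1.e+00]
orange px [307 171  28  24 263] c [ 442.7 -367.3] size [25.2  9.8] long-axis deg 10.5 z 102.5
white px [  213    28   256   233 35122] c [ 475. -365.] size [250. 210.] long-axis deg -0.0 z 0.6
```

View pics/w1.png

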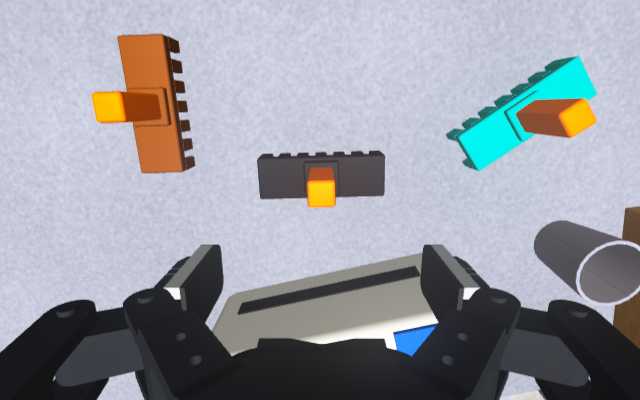

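The wrist view shows the black rake at (321,175) with its handle top at (308–335, 180–207), nearly square to the jaws. The brown and turquoise look-alikes are well clear.

Run:
```python
from h import *
d=np.load('w1.npz')
print(px(d,321.5,193.5,105).round(1))
a,b=px(d,260,199,36),px(d,385,195,36);c,e=px(d,258,154,24),px(d,384,151,24)
for p,q in((a,b),(c,e)): print(p.round(1),q.round(1),np.linalg.norm(p-q),np.degrees(np.arctan2(*(p-q)[1::-1])))
P=cloud(d); m=(P[...,2]>99)&(P[...,2]<109)&(d['img'][...,0]>200)&(d['img'][...,2]<90)
v,u=np.nonzero(m); print(len(v),u.min(),u.max(),v.min(),v.max(),P[m].mean(0),cv2.minAreaRect(P[m][:,:2].astype(np.float32)))
```

```text
[ 443.3 -376.5  105. ]
[ 374.2 -384.7   36. ] [ 504.  -411.3   36. ] 132.4342255756145 168.4232201317631
[ 383.  -339.3   24. ] [ 513.4 -367.3   24. ] 133.40622192446682 167.87896202968847
2476 92 595 92 206 [ 463.30682705 -332.7233276   105.24948547] ((469.16632080078125, -347.9869384765625), (90.65052795410156, 397.2494201660156), 75.67084503173828)
```

Call:
jog_arm(
  series=[
    [[-1.4,0,0],[0,0,4],-1],
    [[0,0,0],[40,0,0],-1],
    [[0,0,0],[40,0,0],-1],
    [[0,0,0],[40,0,0],-1],
    [[0,0,0],[30,0,0],-1],
    [[0,0,0],[20,0,0],-1],
    [[0,0,0],[0,0,0],-1],
    [[0,0,0],[0,0,0],-1],
  ],
)

```text
clock: 2.65
eef_pos: [443.9, -376.8, 87.1]
tool_rot: [1.079, 1.569, -0.699]
force: [-0.2, -0.0, 0.5]
width: 85.5
```

Call:
jog_arm(
  series=[
    [[0,0,0],[0,0,0],1],
    [[0,0,0],[0,0,0],1],
    [[0,0,0],[0,0,0],1],
    [[0,0,0],[0,0,0],1],
    [[0,0,0],[0,0,0],1],
    [[0,0,0],[0,0,0],1],
    [[0,0,0],[0,0,0],1],
    [[0,0,0],[0,0,0],1],
  ],
)

```text
clock: 3.65
eef_pos: [443.4, -376.5, 86.7]
tool_rot: [0.568, 1.57, -1.21]
force: [-2.5, -0.0, 5.5]
width: 23.3
```

Call:
jog_arm(
  series=[
    [[0,0,0],[-30,0,0],1],
    [[0,0,0],[-30,0,0],1],
    [[0,0,0],[-30,0,0],1],
    [[0,0,0],[0,0,0],1],
  ],
)

```text
clock: 4.15
eef_pos: [444.5, -377.0, 177.7]
tool_rot: [1.165, 1.567, -0.613]
force: [0.5, 0.3, -4.4]
width: 23.4
```

Run:
```python
from h import *
plan((593,238,176),-8.1)
```

```text
t 4.15 pos [ 444.5 -377.   177.7] F [ 0.5  0.3 -4.4] w 23.4 q [ 0.78  0.63 -0.2   1.79  0.17  0.73  0.29]
heading y -11.9 shift [   0.8   18.6 -632.4] rx turn -3.8 tilt: x axis [ 0.0032 -0.0023 -1.    ]
```

Call:
jog_arm(
  series=[
    [[-3.8,0,0],[0,0,0],1],
    [[0,0,0],[0,4.3,-30],1],
    [[0,0,0],[0,4.3,-45],1],
    [[0,0,0],[0,4.3,-45],1],
    [[0,0,0],[0,4.3,-45],1],
    [[0,0,0],[0,4.3,-45],1],
    [[0,0,0],[0,4.3,-45],1],
    [[0,0,0],[0,4.3,-45],1],
  ],
)

```text
clock: 5.15
eef_pos: [514.6, -82.0, 174.5]
tool_rot: [-1.59, 1.568, 2.981]
force: [0.9, -0.1, -2.4]
width: 23.3
```

Call:
jog_arm(
  series=[
    [[0,0,0],[0,4.3,-45],1],
    [[0,0,0],[0,4.3,-45],1],
    [[0,0,0],[0,4.3,-45],1],
    [[0,0,0],[0,4.3,-45],1],
    [[0,0,0],[0,4.3,-45],1],
    [[0,0,0],[0,4.3,-45],1],
    [[0,0,0],[0,4.3,-45],1],
    [[0,0,0],[0,4.3,-15],1],
  ],
)

```text
clock: 6.15
eef_pos: [594.4, 242.6, 174.1]
tool_rot: [-1.938, 1.568, 2.639]
force: [-0.2, -0.8, -2.9]
width: 23.1
```

Call:
jog_arm(
  series=[
    [[0,0,0],[0,0,0],1],
    [[0,0,0],[0,0,0],1],
  ],
)

```text
clock: 6.4
eef_pos: [595.4, 235.5, 175.3]
tool_rot: [-0.463, 1.567, -2.177]
force: [-0.4, -0.1, -2.5]
width: 23.9
```

Run:
```python
from h import *
plan((593,238,176),-8.1); d=save('side','d2'); crop('d2',150,150,420,370,2.7,'c3')
print(get_image('scene') and 0); segs(d,(400,750,-200,330))
```

```text
t 6.4 pos [595.4 235.5 175.3] F [-0.4 -0.1 -2.5] w 23.9 q [-0.34  0.71 -0.14  1.62  0.13  0.83 -0.68]
heading y -8.2 shift [-0.7 -2.8 -2.1] rx turn -0.1 tilt: x axis [-0.002  -0.0028 -1.    ]
0
brass px [285 164  36  29 269] c [544.  -88.1] size [120.1  15. ] long-axis deg -21.6 z 17.6
brass px [247 259  18  11 126] c [538.3 180. ] size [37.2 13.6] long-axis deg 6.2 z 16.9
orange px [200 227  15  24 133] c [595.  244.3] size [25.3  2.8] long-axis deg -13.3 z 190.7
white px [ 256  181   77   44 1188] c [536.7 -17.1] size [202.2  48.9] long-axis deg -8.1 z 3.5
white px [ 232  213   76   50 1346] c [553.2 101.7] size [200.4  47. ] long-axis deg -7.6 z 3.5
black px [255 203  43  25 261] c [555.2  43.2] size [117.   12.3] long-axis deg -8.1 z 17.3
blue px [  172   144   194   182 12062] c [545.1  44.1] size [457.  276.4] long-axis deg 82.1 z 3.1
```

View pics/c3.png

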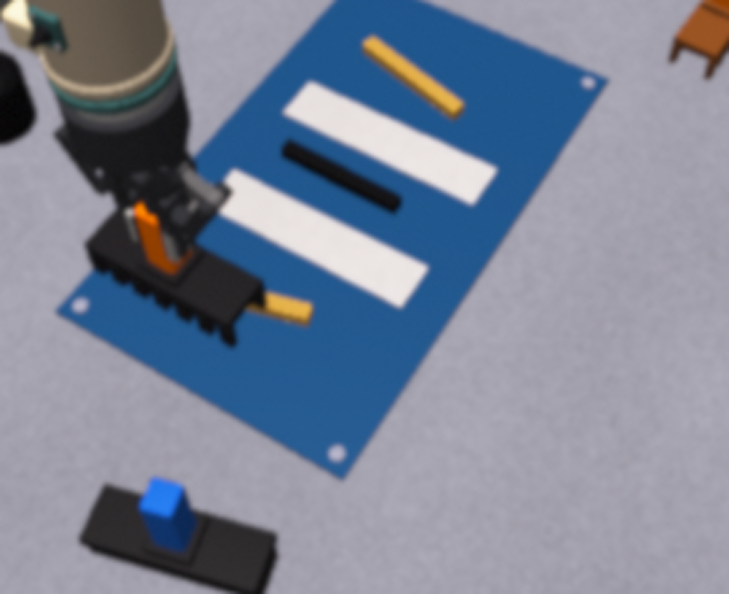

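The crop shows the rake held level above and outside rod B, parallel to the bands. The rod's visible end is at crop (290,307), and the second rod is undisturbed. I'll lower the rake outside rod B.

Call:
jog_arm(
  series=[
    [[0,0,0],[0,-2.8,-2.5],1],
    [[0,0,0],[25,0,0],1],
    [[0,0,0],[25,0,0],1],
    [[0,0,0],[20,0,0],1],
    [[0,0,0],[12,0,0],1],
    [[0,0,0],[0,0,0],1],
    [[0,0,0],[0,0,0],1],
  ],
)

```text
clock: 7.38
eef_pos: [594.1, 241.5, 95.1]
tool_rot: [2.173, 1.569, 0.462]
force: [0.3, 0.5, -2.6]
width: 22.9
```

Run:
```python
from h import *
plan((545.3+.99*20+.141*89,44.7-.141*20+.99*89,92),-8.1)
```

```text
t 7.38 pos [594.1 241.5  95.1] F [ 0.3  0.5 -2.6] w 22.9 q [-0.35  0.81 -0.13  1.67  0.15  0.67 -0.7 ]
heading y -8.1 shift [  3.   -0.6 112.7] rx turn 0.0 tilt: x axis [ 1.4e-03  7.0e-04 -1.0e+00]
```

Call:
jog_arm(
  series=[
    [[0,0,0],[3,0,6],1],
    [[0,0,0],[0,0,8],1],
    [[0,0,0],[0,0,8],1],
    [[0,0,0],[0,0,8],1],
    [[0,0,0],[0,0,8],1],
    [[0,0,0],[0,0,8],1],
    [[0,0,0],[0,0,8],1],
    [[0,0,0],[0,0,8],1],
  ],
)

```text
clock: 8.38
eef_pos: [584.7, 179.6, 91.4]
tool_rot: [2.692, 1.57, 0.98]
force: [0.2, 0.7, -2.5]
width: 23.4
```

Call:
jog_arm(
  series=[
    [[0,0,0],[0,0,8],1],
    [[0,0,0],[0,0,8],1],
    [[0,0,0],[0,0,8],1],
    [[0,0,0],[0,0,7],1],
    [[0,0,0],[0,0,5],1],
    [[0,0,0],[0,0,4],1],
    [[0,0,0],[0,0,2],1],
    [[0,0,0],[0,0,0],1],
  ],
)

```text
clock: 9.38
eef_pos: [578.6, 137.7, 91.2]
tool_rot: [-0.52, 1.57, -2.232]
force: [0.0, 0.4, -1.8]
width: 23.5
```

Run:
```python
from h import *
plan((545.3+.99*20+.141*89,44.7-.141*20+.99*89,92),-8.1)
for n in('scene','side'): segs(save(n,n+'3'),(400,750,-200,330),20)
```

```text
t 9.38 pos [578.6 137.7  91.2] F [ 0.   0.4 -1.8] w 23.5 q [-0.19  0.77 -0.14  1.8   0.18  0.58 -0.58]
heading y -8.1 shift [-0.8  0.1  7.8] rx turn 0.0 tilt: x axis [-5.e-04 -7.e-04 -1.e+00]
brass px [371 219  23  40 271] c [566.5 108.8] size [116.7  16.4] long-axis deg -8.5 z 18.1
brass px [305 240   8  44 237] c [546.6 -88.3] size [119.2  12.9] long-axis deg -21.9 z 17.9
white px [357 206  43  66 714] c [553.7 104.3] size [201.7  45.2] long-axis deg -8.8 z 3.9
white px [ 315  217   40   69 1158] c [536.6 -14.2] size [202.6  45.1] long-axis deg -8.0 z 3.8
black px [377 211  36  51 653] c [581.7 133.8] size [125.6  38.6] long-axis deg -7.7 z 45.2
black px [348 226  20  40 228] c [558.6  41.8] size [116.   13.7] long-axis deg -9.1 z 17.7
blue px [  260   190   200   128 10999] c [546.5  45.5] size [457.5 280.2] long-axis deg 81.9 z 3.3
brass px [285 164  36  29 269] c [542.1 -87.1] size [116.6  15.5] long-axis deg -22.1 z 17.9
brass px [277 241   6   8  32] c [511.6 124.5] size [3.1 0.2] long-axis deg 69.8 z 39.2
orange px [238 214  11  22  97] c [582.  144.3] size [31.4 10.2] long-axis deg -37.2 z 106.8
white px [ 259  181   74   44 1151] c [536.4 -17.2] size [200.1  47. ] long-axis deg -9.0 z 3.5
white px [258 226  50  37 573] c [518.1 105.5] size [130.1  46.9] long-axis deg -10.0 z 3.4
black px [270 210  28  18 164] c [532.8  46.9] size [71.9 13.2] long-axis deg -7.8 z 17.1
black px [220 218  58  45 916] c [577.3 139.2] size [125.2  38.7] long-axis deg -10.3 z 43.6
blue px [  172   143   194   183 12573] c [545.7  43.4] size [457.1 276.7] long-axis deg 82.2 z 3.1
```

Rod B is parallel to the band at -8.5° with its centre at mat y ≈ 66. I'll push 7 mm more, back off and lift.

Call:
jog_arm(
  series=[
    [[0,0,0],[0,0,3],1],
    [[0,0,0],[0,0,3],1],
    [[0,0,0],[0,0,1],1],
    [[0,0,0],[0,0,0],1],
    [[0,0,0],[0,0,-5],1],
    [[0,0,0],[0,0,-10],1],
    [[0,0,0],[0,0,-10],1],
    [[0,0,0],[-20,0,0],1],
  ],
)

```text
clock: 10.48
eef_pos: [580.1, 158.1, 110.2]
tool_rot: [-1.549, 1.568, 3.025]
force: [-1.3, 0.6, -2.8]
width: 22.7
```

Call:
jog_arm(
  series=[
    [[0,0,0],[-30,0,0],1],
    [[0,0,0],[-30,0,0],1],
    [[0,0,0],[0,0,0],1],
    [[0,0,0],[0,0,0],1],
  ],
)

```text
clock: 10.98
eef_pos: [580.6, 156.3, 170.4]
tool_rot: [-1.157, 1.569, -2.868]
force: [0.6, -0.5, -3.1]
width: 23.5
```

Run:
```python
from h import *
x,y=18,-190
plan((545.3+.99*x+.141*y,44.7-.141*x+.99*y,170),-8.1)
```

```text
t 10.97 pos [580.6 156.3 170.4] F [ 0.6 -0.5 -3.1] w 23.5 q [-0.21  0.67 -0.16  1.74  0.15  0.75 -0.58]
heading y -8.1 shift [  0.6  -1.5 305.4] rx turn 0.0 tilt: x axis [-1.6e-03 -4.0e-04 -1.0e+00]
```

Call:
jog_arm(
  series=[
    [[0,0,0],[0,-1.5,30],1],
    [[0,0,0],[0,0,45],1],
    [[0,0,0],[0,0,45],1],
    [[0,0,0],[0,0,45],1],
    [[0,0,0],[0,0,45],1],
    [[0,0,0],[0,0,45],1],
    [[0,0,0],[0,0,35],1],
    [[0,0,0],[0,0,15],1],
  ],
)

```text
clock: 11.98
eef_pos: [535.5, -148.1, 169.8]
tool_rot: [-1.324, 1.568, -3.04]
force: [0.6, 0.0, -3.2]
width: 23.4
```

Call:
jog_arm(
  series=[
    [[0,0,0],[0,0,0],1],
    [[0,0,0],[0,0,0],1],
    [[0,0,0],[20,0,0],1],
    [[0,0,0],[20,0,0],1],
    [[0,0,0],[15,0,0],1],
    [[0,0,0],[0,0,0],1],
  ],
)

```text
clock: 12.72
eef_pos: [536.5, -144.4, 115.3]
tool_rot: [-1.865, 1.568, 2.708]
force: [1.2, 0.3, -2.8]
width: 23.2
```

Run:
```python
from h import *
x,y=18,-89
plan((545.3+.99*x+.141*y,44.7-.141*x+.99*y,91.5),-8.1)
for n in('scene','side'): segs(save(n,n+'4'),(400,750,-250,330),20)
crop('scene4',230,160,480,340,3,'c4')
```

```text
t 12.72 pos [ 536.5 -144.4  115.3] F [ 1.2  0.3 -2.8] w 23.2 q [ 0.33  0.7  -0.17  1.9   0.21  0.57 -0.12]
heading y -8.0 shift [ 23.9   0.3 -99.4] rx turn 0.1 tilt: x axis [-0.0022  0.001  -1.    ]
brass px [369 220  22  40 239] c [567.1 101.4] size [116.3  14.5] long-axis deg -8.0 z 18.0
brass px [305 240   8  44 235] c [545.7 -87.6] size [116.8  12.8] long-axis deg -22.2 z 18.2
white px [357 206  43  66 772] c [554.5 104.4] size [201.1  45.4] long-axis deg -8.2 z 3.8
white px [ 315  217   40   68 1144] c [538.1 -14.5] size [201.1  44.8] long-axis deg -8.3 z 3.8
black px [348 226  20  40 227] c [558.8  41.6] size [116.4  13.5] long-axis deg -9.0 z 18.2
blue px [  260   183   200   135 11468] c [546.2  45.2] size [456.9 278.9] long-axis deg 82.0 z 3.4
brass px [285 164  36  29 269] c [543.6 -88.2] size [120.6  15.9] long-axis deg -22.8 z 17.4
brass px [240 220  45  27 317] c [564.5 101.6] size [118.5  14.2] long-axis deg -8.3 z 17.4
orange px [309 131   8  20 128] c [ 537.5 -135.3] size [20.1  2.6] long-axis deg -12.5 z 129.4
white px [ 256  181   77   44 1142] c [536.5 -16.1] size [201.   46.9] long-axis deg -7.9 z 3.5
white px [227 213  81  50 943] c [553.4 102.8] size [199.3  47.4] long-axis deg -7.4 z 3.5
black px [295 151   5   6  22] c [ 576.5 -131.3] size [10.4  2.7] long-axis deg 9.7 z 51.8
black px [302 154   5   6  20] c [ 556.1 -127.5] size [11.5  2.7] long-axis deg -6.0 z 52.5
black px [314 158  13  11  42] c [ 512.3 -122.9] size [33.1  4.1] long-axis deg -8.9 z 53.1
black px [255 203  43  25 254] c [555.2  43.3] size [117.2  11.9] long-axis deg -9.3 z 17.6
blue px [  172   144   194   182 13684] c [545.   43.3] size [457.4 276.2] long-axis deg 82.0 z 3.1
```

View pics/c4.png

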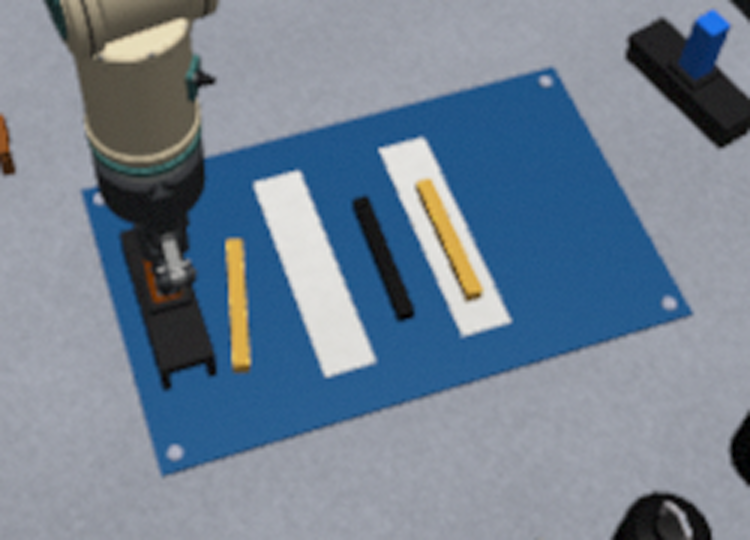

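Rod B lies on its band at crop (448,240), parallel to it. The rake hovers outside rod A at crop (238,305). I'll lower it and comb inward.

Call:
jog_arm(
  series=[
    [[0,0,0],[12,0,0],1],
    [[0,0,0],[12,0,0],1],
    [[0,0,0],[0,0,-5],1],
    [[0,0,0],[0,0,-8],1],
    [[0,0,0],[0,0,-8],1],
    [[0,0,0],[0,0,-8],1],
    [[0,0,0],[0,0,-8],1],
    [[0,0,0],[0,0,-8],1],
  ],
)

```text
clock: 13.82
eef_pos: [543.3, -101.2, 92.5]
tool_rot: [0.123, 1.57, -1.589]
force: [0.1, -2.4, -2.3]
width: 23.6
```

Call:
jog_arm(
  series=[
    [[0,0,0],[0,0,-8],1],
    [[0,0,0],[0,0,-8],1],
    [[0,0,0],[0,0,-8],1],
    [[0,0,0],[0,0,-8],1],
    [[0,0,0],[0,0,-6],1],
    [[0,0,0],[0,0,-5],1],
    [[0,0,0],[0,0,-4],1],
    [[0,0,0],[0,0,0],1],
  ],
)

```text
clock: 14.82
eef_pos: [550.0, -53.8, 92.3]
tool_rot: [3.103, 1.57, 1.392]
force: [0.1, -1.8, -3.7]
width: 23.3
```

Run:
```python
from h import *
x,y=18,-89
plan((545.3+.99*x+.141*y,44.7-.141*x+.99*y,91.5),-8.1)
for n in('scene','side'): segs(save(n,n+'5'),(400,750,-250,330),20)
```

```text
t 14.82 pos [550.  -53.8  92.3] F [ 0.1 -1.8 -3.7] w 23.3 q [ 0.14  0.73 -0.14  1.92  0.19  0.5  -0.27]
heading y -8.0 shift [ 0.8 -0.5 -7.9] rx turn 0.1 tilt: x axis [ 1.e-04  8.e-04 -1.e+00]
brass px [369 220  22  40 238] c [565.8 101.4] size [117.9  14.8] long-axis deg -8.2 z 17.8
brass px [330 249  13  25  98] c [575.6 -27.8] size [67.6 13.4] long-axis deg -3.8 z 17.7
white px [356 206  44  66 791] c [554.2 104.9] size [200.2  46.9] long-axis deg -7.5 z 3.8
white px [331 230  24  55 452] c [560.2 -15.5] size [155.8  42.6] long-axis deg -9.3 z 3.8
black px [348 226  20  40 226] c [558.1  41.5] size [115.5  13.7] long-axis deg -8.8 z 18.1
black px [307 232  32  51 609] c [553.  -56.6] size [125.3  41.7] long-axis deg -8.0 z 46.0
blue px [  260   183   200   135 12060] c [545.9  45.3] size [457.1 279.5] long-axis deg 82.0 z 3.4
brass px [269 182  45  26 339] c [550.3 -26.9] size [120.2  17.6] long-axis deg -8.1 z 17.5
brass px [240 220  45  27 319] c [564.5 101.8] size [118.4  14.3] long-axis deg -8.3 z 17.4
orange px [288 157   9  21 103] c [553.5 -46.8] size [30.3  8.9] long-axis deg -34.8 z 108.7
white px [256 181  77  44 827] c [536.9 -15.6] size [200.9  45.7] long-axis deg -6.8 z 3.7
white px [227 213  81  50 956] c [553.4 101.4] size [200.2  46.9] long-axis deg -8.0 z 3.4
black px [269 165  53  36 727] c [547.  -52.5] size [123.2  37.7] long-axis deg -7.4 z 44.4
black px [255 203  43  25 258] c [555.7  43.1] size [117.1  11.9] long-axis deg -8.8 z 17.3
blue px [306 150   3   9  20] c [ 568.5 -179. ] size [32.6  5.3] long-axis deg -67.4 z 3.2
blue px [  172   152   194   174 12831] c [545.2  43.9] size [457.4 276.1] long-axis deg 82.2 z 3.1
```

Call:
jog_arm(
  series=[
    [[0,0,0],[0,0,-3],1],
    [[0,0,0],[0,0,-3],1],
    [[0,0,0],[0,0,-3],1],
    [[0,0,0],[0,0,0],1],
    [[0,0,0],[0,0,5],1],
    [[0,0,0],[0,0,10],1],
    [[0,0,0],[0,0,10],1],
    [[0,0,0],[-20,0,0],1],
  ],
)

```text
clock: 15.92
eef_pos: [546.0, -72.7, 111.3]
tool_rot: [-1.228, 1.567, -2.942]
force: [0.4, -0.3, -2.8]
width: 23.5
```

Call:
jog_arm(
  series=[
    [[0,0,0],[-30,0,0],1],
    [[0,0,0],[-30,0,0],1],
    [[0,0,0],[0,0,0],1],
    [[0,0,0],[0,0,0],1],
  ],
)

```text
clock: 16.42
eef_pos: [546.9, -71.0, 171.5]
tool_rot: [-1.365, 1.569, -3.077]
force: [-0.4, 0.6, -3.3]
width: 23.2
```

Run:
```python
from h import *
plan((455,-360,170),-8.1)
for n in('scene','side'): segs(save(n,n+'6'),(400,750,-100,330),20)
```

```text
t 16.43 pos [546.9 -71.  171.5] F [-0.4  0.6 -3.3] w 23.2 q [ 0.2   0.61 -0.18  1.87  0.16  0.68 -0.22]
heading y -8.1 shift [  1.6 -50.1 299. ] rx turn -0.0 tilt: x axis [-1.4e-03 -1.0e-04 -1.0e+00]
brass px [369 220  22  40 239] c [566.6 101.5] size [118.1  14. ] long-axis deg -8.1 z 18.3
brass px [326 232  20  42 239] c [552.7 -17.4] size [117.6  14. ] long-axis deg -8.0 z 18.0
white px [356 206  44  66 790] c [554.4 104.3] size [201.9  46.3] long-axis deg -8.1 z 3.7
white px [324 217  31  69 579] c [538.3 -12.2] size [200.1  44.7] long-axis deg -9.7 z 3.8
black px [348 226  20  40 226] c [559.2  41.7] size [118.   13.4] long-axis deg -9.0 z 17.9
blue px [ 282  183  178  122 9103] c [551.5  78.2] size [391.4 280.7] long-axis deg 82.6 z 3.4
brass px [268 186  43  24 281] c [549.8 -16.9] size [117.7  13.9] long-axis deg -8.4 z 17.9
brass px [240 220  45  27 320] c [564.9 101.9] size [118.5  15.1] long-axis deg -8.4 z 17.5
orange px [292 132  10  22 157] c [546.2 -62.2] size [20.9  4.2] long-axis deg -3.8 z 183.5
white px [256 181  77  44 764] c [536.3 -17.6] size [199.4  47. ] long-axis deg -8.0 z 3.5
white px [227 213  81  50 948] c [553.6 102.2] size [201.2  46.6] long-axis deg -7.2 z 3.5
black px [255 203  43  25 260] c [556.1  43.5] size [116.9  12.7] long-axis deg -8.6 z 17.5
blue px [  172   165   186   161 12314] c [549.8  76.6] size [390.3 277.1] long-axis deg 82.1 z 3.1
```

Both rods are centred in their bands (mat y ≈ -60 and +59) and parallel within about 0.3°. I'll return the rake to the free bench.

Call:
jog_arm(
  series=[
    [[0,0,0],[0,-7,30],1],
    [[0,0,0],[0,-7,45],1],
    [[0,0,0],[0,-7,45],1],
    [[0,0,0],[0,-7,45],1],
    [[0,0,0],[0,-7,45],1],
    [[0,0,0],[0,-7,45],1],
    [[0,0,0],[0,-6,30],1],
    [[0,0,0],[0,-2,14],1],
  ],
)

```text
clock: 17.52
eef_pos: [454.3, -361.2, 171.0]
tool_rot: [-1.708, 1.568, 2.861]
force: [-0.5, -0.2, -2.6]
width: 23.5
```

Call:
jog_arm(
  series=[
    [[0,0,0],[0,0,0],1],
    [[0,0,0],[25,0,0],1],
    [[0,0,0],[25,0,0],1],
    [[0,0,0],[20,0,0],1],
    [[0,0,0],[5,0,0],1],
    [[0,0,0],[0,0,0],1],
    [[0,0,0],[0,0,0],1],
  ],
)

```text
clock: 18.4
eef_pos: [457.0, -359.3, 98.2]
tool_rot: [1.279, 1.569, -0.432]
force: [0.0, -0.1, -3.1]
width: 23.5
```

Run:
```python
from h import *
plan((455,-360,87),-8.1)
```

```text
t 18.4 pos [ 457.  -359.3   98.2] F [ 0.  -0.1 -3.1] w 23.5 q [ 0.73  0.75 -0.18  1.84  0.23  0.57  0.27]
heading y -8.0 shift [11.2 -1.9  0.9] rx turn 0.1 tilt: x axis [ 1.4e-03 -7.0e-04 -1.0e+00]
```

Call:
jog_arm(
  series=[
    [[0,0,0],[5,0,0],1],
    [[0,0,0],[3,0,0],1],
    [[0,0,0],[2,0,0],1],
    [[0,0,0],[1,0,0],1],
    [[0,0,0],[0,0,0],1],
    [[0,0,0],[0,0,0],1],
  ],
)

```text
clock: 19.15
eef_pos: [455.9, -359.5, 86.8]
tool_rot: [-0.931, 1.571, -2.643]
force: [-3.0, 0.6, 5.1]
width: 23.6
```

Force changed from -3 to about +5 N, so the teeth are on the bench. Now I'll let go.

Call:
jog_arm(
  series=[
    [[0,0,0],[0,0,0],0.4],
    [[0,0,0],[0,0,0],0],
    [[0,0,0],[0,0,0],-0.5],
    [[0,0,0],[0,0,0],-1],
    [[0,0,0],[0,0,0],-1],
    [[0,0,0],[0,0,0],-1],
    [[0,0,0],[0,0,0],-1],
    [[0,0,0],[0,0,0],-1],
  ],
)

```text
clock: 20.15
eef_pos: [456.1, -359.5, 86.3]
tool_rot: [2.035, 1.571, 0.323]
force: [-0.8, -0.3, -0.0]
width: 85.4
```

Call:
jog_arm(
  series=[
    [[0,0,0],[-10,0,0],-1],
    [[0,0,0],[-20,0,0],-1],
    [[0,0,0],[-40,0,0],-1],
    [[0,0,0],[-40,0,0],-1],
    [[0,0,0],[-40,0,0],-1],
    [[0,0,0],[-20,0,0],-1],
    [[0,0,0],[0,0,0],-1],
    [[0,0,0],[0,0,0],-1],
  ],
)

```text
clock: 21.15
eef_pos: [455.5, -359.1, 255.6]
tool_rot: [-1.994, 1.569, 2.577]
force: [-0.2, -0.6, -0.3]
width: 85.1
```

Run:
```python
from h import *
plan((455,-360,87),-8.1)
for n in('scene','side'): segs(save(n,n+'7'),(400,750,-450,330),40)
im=np.vstack([cv2.imread('pics/scene7.png')[150:380,150:500],cv2.imread('pics/side7.png')[70:300,150:500]])
cv2.imwrite('pics/f.png',cv2.resize(im,None,fx=1.3,fy=1.3))
```

```text
t 21.15 pos [ 455.5 -359.1  255.6] F [-0.2 -0.6 -0.3] w 85.1 q [ 0.78  0.54 -0.24  1.71  0.16  0.91  0.33]
heading y -8.1 shift [168.6  -0.2   1. ] rx turn 0.0 tilt: x axis [-1.2e-03  7.0e-04 -1.0e+00]
brass px [369 220  22  40 238] c [566.5 101.5] size [116.3  13.8] long-axis deg -8.6 z 18.1
brass px [326 232  20  42 239] c [551.7 -17.3] size [115.5  14.1] long-axis deg -7.8 z 18.0
white px [356 206  44  66 798] c [553.5 104.4] size [202.1  45.9] long-axis deg -7.7 z 3.8
white px [315 217  40  69 868] c [537.  -14.4] size [203.6  44.9] long-axis deg -7.9 z 3.8
black px [348 226  20  40 225] c [558.8  41.4] size [114.7  13.9] long-axis deg -9.0 z 17.8
black px [182 249  24  53 619] c [ 461.2 -359.3] size [121.5  39. ] long-axis deg -8.0 z 41.1
blue px [  260   183   200   135 13156] c [545.7  46.2] size [458.6 280.6] long-axis deg 82.0 z 3.4
brass px [267 186  44  24 285] c [550.2 -16.8] size [117.6  14.8] long-axis deg -7.6 z 17.7
brass px [240 220  45  27 320] c [564.3 101.8] size [119.7  14.7] long-axis deg -8.2 z 16.9
orange px [301  78   7  13  72] c [ 651.7 -355.5] size [16.8  5.7] long-axis deg 18.2 z 97.3
orange px [366  95  11  16 105] c [ 454.9 -351.2] size [21.6  8.9] long-axis deg 9.0 z 99.5
white px [256 181  77  44 724] c [536.8 -17. ] size [198.7  47.2] long-axis deg -7.8 z 3.6
white px [227 214  81  49 907] c [553.7 102. ] size [199.2  45. ] long-axis deg -7.8 z 3.5
black px [346 104  45  29 503] c [ 454.7 -356.8] size [113.8  36. ] long-axis deg -8.6 z 38.3
black px [255 203  43  25 261] c [555.8  43.1] size [116.8  11.7] long-axis deg -8.5 z 17.4
blue px [  172   143   194   183 14597] c [545.4  43.5] size [457.8 277.4] long-axis deg 82.1 z 3.1
```

View pics/f.png

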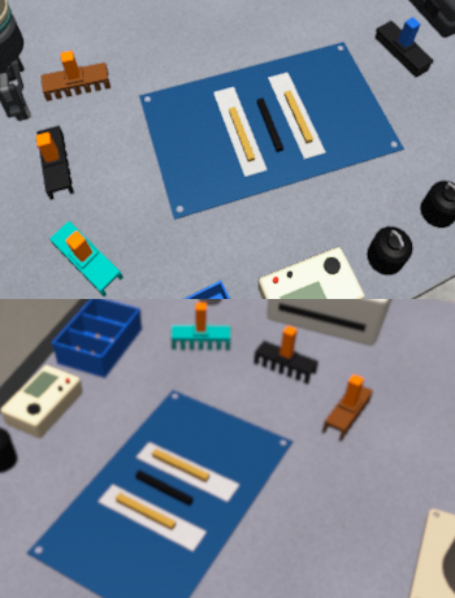

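Both views show the rods inside their bands at (242,133)/(299,116) and (180,464)/(146,510). The rake stands upright at (53,160)/(286,355), and the look-alikes have not moved.

```bash
python3 -c "
from cell import *
print(finish_job())"
```

```text
the job is handed in; nothing more can be done
None
```

The job is done and handed in at about 21 s of the 48 s allowed. I gripped the black-headed, orange-handled rake and combed the left rod, then the right one, into their bands. I then set the rake back on the bench at about (456, -359) mm, let go and raised the open gripper clear.

- **Rods:** in both cameras, each rod lies wholly on its own band, at mat y of about +59 and -60 mm. Both are parallel to the bands within about 0.5°, with rod tops at z of about 17 to 18 mm, so they are flat on the mat.
- **Rake:** it stands upright on its teeth with the gripper clear. Force on the tool after release was about zero.
- **Everything else:** the black rod measured the same as at the start. The look-alikes and the squeegee show no sign of having moved.
- **Forces:** the highest wrist force I read was about 6 N, but I only read it at the end of each move.

No check failed. The two cameras differed by 1 to 3 mm, within calibration.

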